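Line up and lock the castle nut on the hub

ROBOT

A 6-joint arm with a two-finger parallel gripper is mounted at the origin on a cart in front of the work surface, level with it; the furniture and walls round the work are solid. World frame = base frame: x ahead of the robot, y to its left, z up, the work surface at z = 0. Lengths are in m, angles in rad, forces in N, time in s.
With the tool pointing down it reaches from about 0.35 to 0.925 m from the base axis. Payload 6.4 kg.
Tool frame: the origin (TCP) lies at the very end of the fingers, on their centre line; the grasp point (between the pads) lies 19 mm behind it; x points along the fingers, y is the direction in which the jaws open and shut, and the axes are right-handed (so a half turn about x gives the same grasp; the last joint's range is limited). The gripper opens to 85 mm and grips with 20 to 120 N. Pads are 22 mm wide; open, the fingers measure 114 mm over their backs; the gripper's body (76 mm by 85 mm) begins 54 mm behind the grasp point. The pads swing forward as they close: fully open they stand 13 mm farther back than shut.
Start: joints at [-1.353, 0.245, 1.558, -0, 1.339, -0.174], TCP at [0.248, -0.601, 0.231] pointing down, gripper open.
Joint ranges: [-3.13, 3.13], [-1.02, 2.26], [0.13, 2.54], [-0.95, 4.09], [0.21, 2.88], [-2.74, 2.74]. Speed limits (rad/s): [2.57, 2.57, 3.14, 3.14, 3.14, 3.14].

INTERFACE

Orientations are given as a 3x3 rotation matrix whose columns are the frame's x, y, z axes.
In Python, from bench import env gives the robot as it stands.
- The arm moves only by the tool play_rows, never from a script. Its argument "steps" is a list of rows, each a list of 5 numbers: the shift along the tool's x, y, z in mm, then the turn about the tool's x in rad, then the closure in counts, from 0 (fully open) to 255 (shut). In form: [[tx, ty, tz, twist, hand], ...]. A call has 1 to 12 rows; each row is the pose to reach, as a shift and turn from the pose commanded when the call began, along the tool's axes at that moment; what a row does not reach only later rows make up. A row lasts 1/8 s, in which the tool goes at most 62.5 mm and 10.7 degrees, less where a joint would pass 70% of its speed; a pose out of reach is approached as far as the arm can. A call with a gripper value outside its range is refused whole. The fingers move at their own pace and stop on an object; the grip force is fixed at half the most. Time passes only in rows, so rows that repeat a pose let the fingers close. It gives the time, the measured TCP pose, the force and the opening at its end, in the units of the state.
- env.sense(): the state, without advancing time (a new reading comes with each control period).
- env.grab_frame(name): name is "scene" or "top" or "wrist"; returns a dict with "color" (420x560x3 uint8, blue, green, red), "z_map" (420x560 float32, m along the optical axis (not along the pixel's ray), 0 where there is no reading), "fx", "fy", "cx", "cy" (pixels), "rvec" (rotation vector, rad) and "tvec" (3), from world to camera coordinates, as OpenCV has them; the wrist camera has in their place "T_tool_cam" (4x4, takes a point from camera to tool coordinates, whose origin is the TCP and whose axes are the tool frame's). Camera axes: x right, y down, z forward; pixel columns grow to the right and rows downward; lengths in m; the calibration is good to about 2 mm. A picture is of the moment at which its call begins: read the wrist's pose just before it.
- env.hand_in(): hands the job in, once; it reports no verdict.
Trained networks look in the newest picture that a camera, given by its name, has taken for a name from the list of things; names that differ only in an ending like _2 or _b are one class to them, and where a whole thing is asked for, a point or a joint stands for the part that bears it (a point fixed in the world has none). Each returns a list of dicts, best first, with "score" (0 to 1); they miss things now and then, are a little off and sometimes report something else, mostly with a low value. They report only what shows in the picture. A call takes as long as a camera call.
- env.find_in(camera, target): "pixel" ([column, row] in pixels, amid what is visible of it).
- env.trace(camera, target): "region" (420x560 bool, what is visible of it) and "pixel" ([column, row] in pixels, amid what is visible of it).
The state is a dict: "time_s": time; "q": joint angles; "qd": joint speeds; "joint_efforts": joint torques, N m; "eef_pos": TCP position; "tool_rot": TCP orientation; "ft_force": force on the tool from outside, world axes, zero at the start; "ft_torque": the same for the moment, N m; "opening": opening from 0.0 (shut) to 1.0 (fully open).
Only numpy, scipy, OpenCV 4.12 (cv2) and the standard library are available. Lean on these libraries where they do the work, as an engineer would, in place of code of your own. Each camera call takes 0.05 s, during which the arm holds its last target. There are 200 camera calls.

TASK

Tighten the castle nut (clockwise from above) by pushing the handle of the ring spanner that sits on it, just as far as the next slot that lines up with the spindle's cross hole: not back to the slot before, nor on to the one after. Then push the locking pin along its guide, fully home through the slot and the hole, and leave it so. Do not shift the tape measure, the pliers or the marker pen.

Things in the scene. Friction and masses are not known exactly. Their poses are not given: they have to be found in the camera images.
- hub_fixture: Fixed fixture: dark steel base plate 12 mm thick (its x -75..75, y -145..80 mm), grey hub, upright dark spindle. Origin on the spindle's axis at the bench top; z up. Cross hole 9 mm, along the fixture's y at z = 83 mm. On the -y side the locking pin lies in an open guide along y: grey block 30 mm wide, y -136..-51 mm, with two cheeks whose tops are at z = 87 mm.
- spindle_top (a point): Centre of the top face of the spindle (40 mm across), 100 mm above the bench; a line scribed on it runs along the cross hole. The nut turns about the vertical through it. The steel castle nut is 65 mm across flats (hexagon z 42..72 mm); its crown, 64 mm across, z 72..94 mm, has six radial slots 13 mm wide, one every 60 degrees.
- castle_nut (a joint): Turn of nut and spanner together, rad; grows clockwise from above (tightening). 0: next slot on the cross hole, handle along the fixture's +y; slot before -1.047, slot after +1.047. Handle direction, anticlockwise from the fixture's x: pi/2 - value. Starts at -0.75 to -0.30. Dry friction 0.6 N m, stays where left. The pin enters freely within 0.1 rad of 0; from 0.2 rad on the crown blocks it.
- spanner_handle (a point): Point on the middle of the spanner's handle, 130 mm from the nut's axis, 53 mm above the bench; turns with the nut. The handle is a level light-metal bar 18 mm wide and 12 mm high (z 47..59 mm), 42 to 180 mm from the axis, with open space below it outside the base plate.
- lock_pin (a joint): How far the steel locking pin (8 mm thick) is pushed in toward the fixture's +y, m: starts at 0 to 0.010 with its tip outside the nut, fully home at 0.076, where it stops. It slides with 2 N of friction and stays where it is left.
- pin_head (a point): Centre of the pin's upright head plate, 108 mm above the bench: 30 mm wide across the guide, 6 mm thick along it, from z = 90 to 122 mm (above the cheeks). On the spindle's -y side, 124 mm from the axis when the pin is at 0, 48 mm when it is home. Push it on its outer face.
- yellow_tape_measure: Loose bystander: yellow tape measure, 71 x 82 x 36 mm, lying on its side; origin under its centre.
- pen: Loose bystander: black marker pen 134 x 14 x 15 mm, long along its y; origin under its middle.
- pliers: Loose bystander: slip-joint pliers 152 x 52 x 13 mm, long along its y, brown handles; origin under the middle.

How it is judged:
On the way, in this order (a step that is already met when the one before it is completed fails the run):
1. the nut is turned until the next slot lies on the cross hole, before the pin goes in (value of joint castle_nut between -0.16 and 0.16 rad and value of joint lock_pin below 0.03 m), for 0.1 s.
2. the pin is pushed home (value of joint lock_pin above 0.072 m), for 0.1 s.
At the end, for the whole second after the job is handed in: The nut stands within 0.14 rad of its next slot on the cross hole and the pin is pushed home through it, within 4 mm of its stop (value of joint castle_nut between -0.14 and 0.14 rad and value of joint lock_pin above 0.072 m); the robot touches nothing.
It fails at once if the nut is backed off to the slot before (value of joint castle_nut below -0.93 rad).
It fails at once if the nut is turned on to the slot after (value of joint castle_nut above 0.93 rad).
It fails at once if the tape measure, the marker pen or the pliers are shifted by more than 40 mm (distance of any of yellow_tape_measure, pen, pliers from where it was at the start of the episode above 0.04 m).
It also fails if it takes over 48 s, if anything falls off the work surface, if the arm or the gripper's body presses on something with over 40 N, if the wrist force passes 120 N, or if a joint passes its speed limit or range.

## Working session

There is one attempt and no reset: what is moved stays moved. The work goes in short steps, Python scripts to look and compute and a tool call to move; the robot and the scene stay as the last step left them, time stands still between calls to the robot, and variables do not carry over. Pictures are saved under pics/ and viewed, about 8 in all and at most 12, crops included, and the job is handed in when it is done.

Besides the shell and the picture viewer there is one more tool, called after "Emit:" as name([rows], argument=value, ...), one row to a line, values as JSON. play_rows: Moves the arm, as the interface text tells. Its arguments: {"type":"object","properties":{"steps":{"type":"array","items":{"type":"array","items":{"type":"number"}}}},"required":["steps"]}

```bash
mkdir -p pics; cat > h.py <<'E'
import numpy as np, cv2
from bench import env
def world(f,px,z=None):
    R,_=cv2.Rodrigues(np.array(f["rvec"],float)); t=np.array(f["tvec"],float).ravel()
    px=np.atleast_2d(px).astype(float)
    r=np.c_[(px[:,0]-f["cx"])/f["fx"],(px[:,1]-f["cy"])/f["fy"],np.ones(len(px))]
    if z is None:
        d=f["z_map"][px[:,1].round().astype(int),px[:,0].round().astype(int)]
        return (r*d[:,None]-t)@R
    c=-R.T@t; w=r@R
    return c+w*((z-c[2])/w[:,2])[:,None]
E
python3 - <<'E'
from h import *
s=env.sense(); print(s["eef_pos"],s["tool_rot"],s["opening"])
for c in("scene","top"):
    f=env.grab_frame(c); cv2.imwrite(f"pics/{c}0.png",f["color"])
    for n in["spindle_top","hub_fixture","castle_nut","spanner_handle","lock_pin","pin_head","yellow_tape_measure","pen","pliers"]:
        try: L=env.find_in(c,n)
        except Exception as e: print(c,n,e); continue
        for o in L[:2]: print(c,n,np.round(o["pixel"],1),round(o["score"],2),np.round(world(f,o["pixel"])[0],4))
E
```

```text
[ 0.24807678 -0.60019573  0.23015411] [[-4.25171345e-04  3.81833016e-01 -9.24231230e-01]
 [ 1.90777850e-03 -9.24229322e-01 -3.81833105e-01]
 [-9.99998090e-01 -1.92557297e-03 -3.35496996e-04]] 1.002475894547044
scene spindle_top [334.7 242. ] 0.71 [ 0.7079 -0.0711  0.0086]
scene hub_fixture [273. 256.] 0.67 [ 0.5723 -0.0516  0.0244]
scene castle_nut [249.7 226.7] 0.63 [ 0.5473 -0.007   0.0806]
scene spanner_handle [249.8 225.9] 0.63 [ 0.5471 -0.0082  0.0839]
scene lock_pin [302.2 245.4] 0.85 [ 0.589  -0.1297  0.1188]
scene pin_head [299.8 245.5] 0.79 [ 0.5852 -0.1279  0.1191]
scene yellow_tape_measure [244.7 337. ] 0.93 [ 0.4411 -0.1899  0.0339]
scene pen [337.3 243.4] 0.63 [ 0.7101 -0.0773  0.0088]
scene pliers [206.4 287.2] 0.8 [ 0.4318 -0.0419  0.0071]
top spindle_top [280.8 222.8] 0.95 [ 0.5672 -0.026   0.0676]
top spindle_top [317.3 212.4] 0.5 [ 0.5872 -0.1039  0.0834]
top hub_fixture [284.4 219.6] 0.59 [ 0.5739 -0.0338  0.0698]
top castle_nut [258.9 231.1] 0.76 [0.5507 0.0216 0.0562]
top spanner_handle [261.7 231.3] 0.95 [0.5491 0.0154 0.068 ]
top lock_pin [319.9 210.2] 0.75 [ 0.592  -0.1097  0.0826]
top pin_head [304.  212.6] 0.72 [ 0.587  -0.0753  0.0834]
top yellow_tape_measure [347.5 279. ] 0.64 [ 0.4449 -0.1743  0.0298]
top pen [292.8 164.3] 0.87 [ 0.7163 -0.059  -0.004 ]
top pen [346.7 276.8] 0.38 [ 0.4498 -0.1721  0.0328]
top pliers [288.5 278.6] 0.68 [ 0.4469 -0.0442  0.0071]
```

View pics/top0.png

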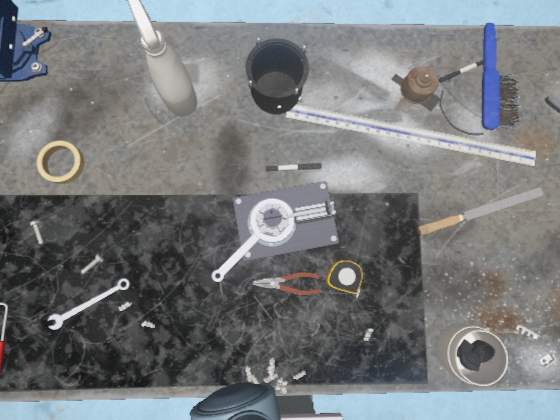

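View pics/scene0.png

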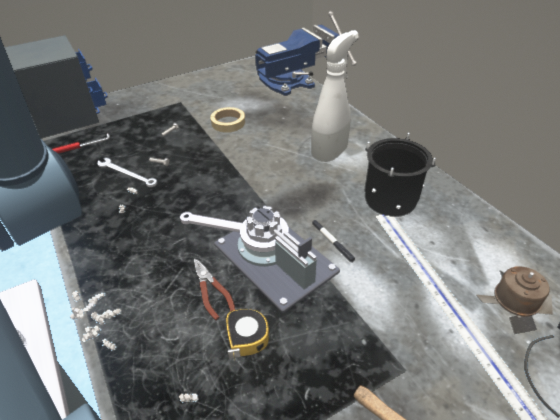

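The top view looks straight down, with +x up and +y to the left. The spindle is near (272,219), the guide and pin run right to (333,207), and the handle end is at (217,276). The pliers (290,283), tape (346,277) and pen (293,167) are all clear of it. Next I measure the geometry from depth.

```bash
python3 - <<'E'
from h import *
f=env.grab_frame("top")
v,u=np.mgrid[150:310,190:370]; px=np.c_[u.ravel(),v.ravel()]
P=world(f,px); z=P[:,2]
print("mm/px",1000*np.linalg.norm(world(f,[[272,219]],0.1)-world(f,[[273,219]],0.1)))
for lo,hi in[(.0,.009),(.009,.02),(.04,.062),(.075,.095),(.096,.104),(.104,.13)]:
    m=(z>lo)&(z<hi); q=P[m]
    if len(q)==0: print(lo,hi,0);continue
    print(lo,hi,m.sum(),np.round(q.mean(0),4),np.round(np.median(px[m],0)))
# plate corners by click, z=.012
# handle fit: z .04-.066, away from hub
c=world(f,[[272,219]],.1)[0]; print("spindle click",c)
m=(z>.045)&(z<.066)&(np.hypot(P[:,0]-c[0],P[:,1]-c[1])>.06)&(np.hypot(P[:,0]-c[0],P[:,1]-c[1])<.2)&(P[:,1]>c[1])
q=P[m,:2].astype(np.float32); print(m.sum()); l=cv2.fitLine(q,cv2.DIST_HUBER,0,.01,.01).ravel(); print("handle",l,np.degrees(np.arctan2(l[1],l[0])))
for n in["lock_pin","pin_head","castle_nut","hub_fixture"]:
    for o in env.trace("top",n)[:1]:
        r=o["region"]; yy,xx=np.nonzero(r); print(n,o["score"],r.sum(),xx.min(),xx.max(),yy.min(),yy.max())
im=f["color"][160:310,195:355]; cv2.imwrite("pics/crop1.png",cv2.resize(im,None,fx=5,fy=5*.8 if 0 else 4,interpolation=cv2.INTER_CUBIC)[:600])
E
```

```text
mm/px 2.0869160836247076
0.0 0.009 3339 [ 0.5334 -0.0307  0.0048] [288. 244.]
0.009 0.02 2487 [ 0.5784 -0.046   0.0112] [295. 224.]
0.04 0.062 1253 [0.5376 0.025  0.0566] [256. 237.]
0.075 0.095 708 [ 0.5834 -0.061   0.0855] [301. 213.]
0.096 0.104 260 [ 0.5759 -0.0116  0.0981] [272. 217.]
0.104 0.13 57 [ 0.595  -0.1235  0.1172] [329. 206.]
spindle click [ 0.57156143 -0.0065322   0.1       ]
480
handle [ 0.7135682  -0.7005858   0.48698932  0.078834  ] -44.47402
lock_pin 0.54 260 289 332 200 216
pin_head 0.48 216 288 331 200 216
castle_nut 0.6 1665 212 293 199 282
hub_fixture 0.55 6565 212 338 182 281
```

View pics/crop1.png

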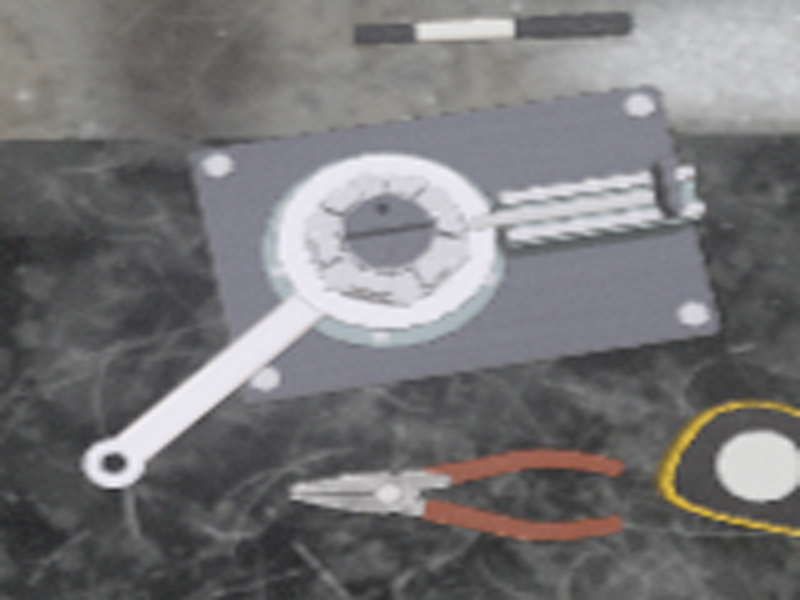

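```bash
cat >> h.py <<'E'
def crop(p): return np.array(p,float)/[5,4]+[195,160]-[.4,.375]
def tool(target):
    s=env.sense(); return 1000*np.array(s["tool_rot"]).T@(np.array(target)-s["eef_pos"])
E
python3 - <<'E'
from h import *
f=env.grab_frame("top")
K=world(f,crop([[192,150],[657,85],[718,332],[248,403]]),.012)
a=lambda d:np.degrees(np.arctan2(d[1],d[0]))
print(K, [a(K[0]-K[1]),a(K[3]-K[2])], np.linalg.norm(K[0]-K[1]),np.linalg.norm(K[0]-K[3]))
S=world(f,crop([[347,238],[432,226]]),.1); print("scribe",a(S[0]-S[1]))
h=np.array([.595,-.1235])
th=np.radians(np.mean([a(K[0]-K[1]),a(K[3]-K[2])])); y=np.array([np.cos(th),np.sin(th)])
x=np.array([y[1],-y[0]]); c=K[:,:2].mean(0)+y*.0325
print("centre from plate",c,"from click",world(f,crop([[390,232]]),.1)[0], "th",np.degrees(th),"pin",.124+(h-c)@y,(h-c)@x)
l=np.array([.48699,.07883]); print("line offs",a(l-c))
for r,off in[(.15,.05)]:
    al=np.radians(135); u=np.array([np.cos(al),np.sin(al)]); n=np.array([-u[1],u[0]])
    t=c+r*u+off*n; print("start",t,tool([*t,.15]),tool([*t,.035]))
E
```

```text
[[ 0.63420687  0.0820045   0.012     ]
 [ 0.67188771 -0.13534708  0.012     ]
 [ 0.52691368 -0.15931847  0.012     ]
 [ 0.48878944  0.05576061  0.012     ]] [np.float64(99.83524529525525), np.float64(100.05166357643799)] 0.2205936456432016 0.14776661420192297
scribe 99.69206673916032
centre from plate [ 0.57483745 -0.0072133 ] from click [ 0.57444487 -0.00780789  0.1       ] th 99.94345443584662 pin 0.0059784947241909026 -0.00022026070675730669
line offs 135.5944320280749
start [0.43341609 0.06349737] [  81.30085918 -543.22412487 -424.79658143] [ 196.300859   -543.22416523 -424.7900785 ]
```

Emit:
play_rows([
  [0,-45,-35,0,255],
  [20,-90,-70,0,255],
  [40,-135,-106,0,255],
  [60,-180,-141,0,255],
  [80,-226,-177,0,255],
  [80,-271,-212,0,255],
  [80,-317,-248,0,255],
  [80,-362,-283,0,255],
  [80,-407,-318,0,255],
  [80,-453,-354,0,255],
  [80,-498,-390,0,255],
  [80,-543,-425,0,255],
])

```text
time_s: 2.8
eef_pos: [0.4342, 0.0653, 0.1519]
tool_rot: [[0.002, 0.382, -0.924], [-0.0, -0.924, -0.382], [-1.0, 0.001, -0.001]]
ft_force: [0.7, -0.3, 0.2]
opening: -0.0
```

Emit:
play_rows([
  [0,0,0,0,255],
  [0,0,0,0,255],
  [40,0,0,0,255],
  [80,0,0,0,255],
  [112,0,0,0,255],
  [112,0,0,0,255],
  [112,0,0,0,255],
])

```text
time_s: 3.68
eef_pos: [0.4347, 0.0624, 0.0405]
tool_rot: [[0.002, 0.38, -0.925], [-0.0, -0.925, -0.38], [-1.0, 0.001, -0.002]]
ft_force: [0.5, 0.2, 1.4]
opening: -0.004
```

```bash
cat >> h.py <<'E'
C=np.array([.5746,-.0075]); TH=np.radians(99.9)
def angle(f=None):
    f=f or env.grab_frame("top")
    v,u=np.mgrid[150:310,190:370]; P=world(f,np.c_[u.ravel(),v.ravel()])
    d=P[:,:2]-C; r=np.hypot(*d.T); al=np.arctan2(d[:,1],d[:,0])
    m=(P[:,2]>.045)&(P[:,2]<.064)&(r>.06)&(r<.19)&(al>1.2)&(al<2.7)
    return TH-np.median(al[m]),m.sum(),np.round(np.percentile(np.degrees(al[m]),[5,50,95]),1)
def push(j,off=.022,r=.15,z=.035):
    al=TH-j; u=np.array([np.cos(al),np.sin(al)]); n=np.array([-u[1],u[0]])
    return tool([*(C+r*u+off*n),z])
E
python3 - <<'E'
from h import *
s=env.sense(); print(s["time_s"],s["eef_pos"],s["ft_force"],s["opening"])
f=env.grab_frame("top"); print(angle(f)); cv2.imwrite("pics/t2.png",f["color"][130:330,170:370])
for j in[-.61,-.45,-.3,-.15,-.1,-.05,0]: print(j,push(j).round(1))
E
```

```text
3.675 [0.43469055 0.06240014 0.04053579] [0.47430359 0.23713788 1.38102423] -0.004142749558439613
(np.float64(-0.61833474694526), np.int64(308), array([129.7, 135.3, 140.3]))
-0.61 [  6.  -12.3 -24.7]
-0.45 [  6.  -23.  -46.4]
-0.3 [  6.  -29.8 -68.1]
-0.15 [  6.1 -33.2 -90.6]
-0.1 [  6.1 -33.6 -98.1]
-0.05 [   6.1  -33.7 -105.7]
0 [   6.2  -33.3 -113.3]
```

View pics/t2.png

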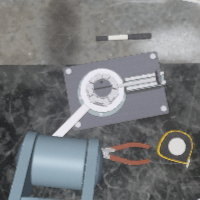

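The arm covers only the outer end of the handle (lower left). Its inner part is visible and reads a joint value of -0.62. I push along the arc.

Emit:
play_rows([
  [5,-6,-12,0,255],
  [5,-12,-25,0,255],
  [5,-18,-36,0,255],
  [5,-23,-46,0,255],
  [5,-27,-57,0,255],
  [5,-30,-68,0,255],
  [5,-32,-79,0,255],
  [5,-33,-88,0,255],
  [5,-33,-88,0,255],
])

```text
time_s: 4.85
eef_pos: [0.5035, 0.1278, 0.0344]
tool_rot: [[0.001, 0.383, -0.924], [-0.001, -0.924, -0.383], [-1.0, 0.001, -0.0]]
ft_force: [0.3, -3.9, -0.4]
opening: -0.003
```

```bash
python3 - <<'E'
from h import *
s=env.sense(); print(s["time_s"],s["eef_pos"],s["ft_force"])
f=env.grab_frame("top"); print(angle(f))
for j in[-.2,-.15,-.1,-.05,0,.05]: print(j,push(j).round(1))
E
```

```text
4.85 [0.50352557 0.12778256 0.0343597 ] [ 0.27659726 -3.88430166 -0.40279195]
(np.float64(-0.18684098035941932), np.int64(134), array([104.4, 110.6, 117. ]))
-0.2 [-0.7  2.   4.9]
-0.15 [-0.7  1.2 -2.7]
-0.1 [ -0.7   0.8 -10.2]
-0.05 [ -0.7   0.8 -17.8]
0 [ -0.7   1.2 -25.4]
0.05 [ -0.7   1.9 -32.9]
```

Emit:
play_rows([
  [0,0,-8,0,255],
  [0,1,-16,0,255],
  [0,1,-23,0,255],
  [0,1,-23,0,255],
])

```text
time_s: 5.4
eef_pos: [0.5245, 0.1358, 0.0341]
tool_rot: [[0.001, 0.382, -0.924], [0.0, -0.924, -0.382], [-1.0, -0.0, -0.001]]
ft_force: [-0.6, -0.7, -0.8]
opening: -0.001
```

```bash
python3 - <<'E'
from h import *
s=env.sense(); print(s["time_s"],s["eef_pos"],s["ft_force"])
f=env.grab_frame("top"); print(angle(f)); print(angle())
for j in[-.05,0]: print(j,push(j).round(1))
E
```

```text
5.4 [0.52445616 0.13580694 0.03412936] [-0.64960907 -0.71535087 -0.77422705]
(np.float64(-0.04087701220724216), np.int64(134), array([ 96.2, 102.2, 108.5]))
(np.float64(-0.04269051065420393), np.int64(135), array([ 96.2, 102.3, 108.4]))
-0.05 [-0.7 -0.   4.8]
0 [-0.7  0.4 -2.8]
```

Emit:
play_rows([
  [0,0,-4,0,255],
  [0,0,-4,0,255],
  [0,0,30,0,255],
  [0,0,60,0,255],
  [-60,0,60,0,255],
  [-120,0,60,0,255],
  [-120,100,100,0,255],
  [-120,100,100,0,255],
])

```text
time_s: 6.5
eef_pos: [0.4713, 0.0035, 0.1563]
tool_rot: [[0.006, 0.383, -0.924], [-0.001, -0.924, -0.383], [-1.0, 0.003, -0.005]]
ft_force: [0.0, -0.4, -0.2]
opening: 0.002
```

```bash
python3 - <<'E'
from h import *
s=env.sense(); print(s["time_s"],s["eef_pos"],s["ft_force"])
f=env.grab_frame("top"); print(angle(f))
cv2.imwrite("pics/c3.png",cv2.resize(f["color"][160:310,195:355],None,fx=5,fy=4,interpolation=cv2.INTER_CUBIC))
E
```

```text
6.5 [0.47129966 0.00349969 0.15626742] [ 0.02087453 -0.42947901 -0.22678025]
(np.float64(-0.009299169185878364), np.int64(433), array([ 96. , 100.4, 104.5]))
```

View pics/c3.png

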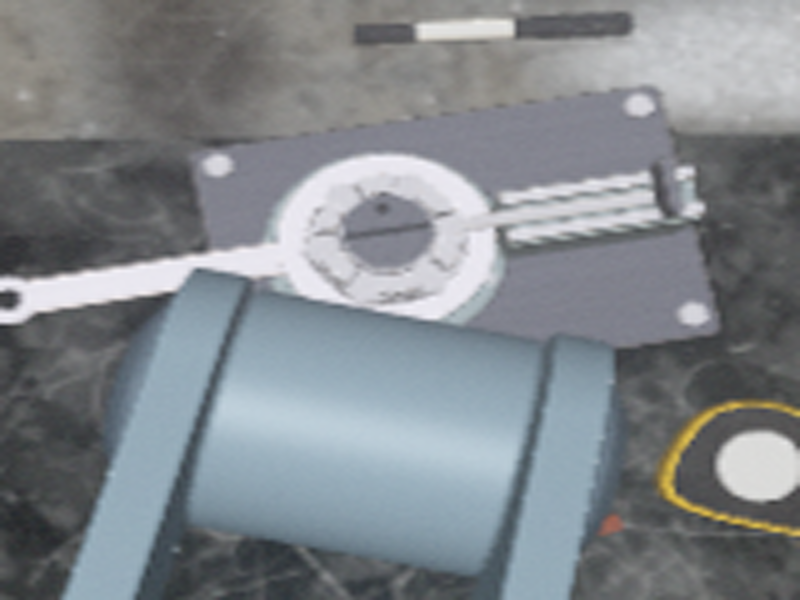

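The spanner is now in line with the scribe (handle end at (10,297) in the crop) and the joint reads -0.01. Next I go round behind the pin head.

```bash
python3 - <<'E'
from h import *
y=np.array([np.cos(TH),np.sin(TH)]); p=C-y*.175; print(p,tool([*p,.17]),tool([*p,.097]))
E
```

```text
[ 0.60468759 -0.17989413] [-12.85094958 216.60406168 -55.42776368] [ 60.14775107 216.24923793 -55.17517061]
```

Emit:
play_rows([
  [-15,0,0,0,255],
  [-15,45,-10,0.06,255],
  [-15,90,-20,0.12,255],
  [-15,135,-35,0.18,255],
  [-15,180,-45,0.218,255],
  [-15,217,-55,0.218,255],
  [-15,217,-55,0.218,255],
  [20,217,-55,0.218,255],
  [60,217,-55,0.218,255],
  [60,217,-55,0.218,255],
  [60,217,-55,0.218,255],
])

```text
time_s: 7.92
eef_pos: [0.6046, -0.1742, 0.0963]
tool_rot: [[0.002, 0.174, -0.985], [-0.001, -0.985, -0.174], [-1.0, 0.001, -0.002]]
ft_force: [-0.2, -0.0, 1.8]
opening: -0.003
```

```bash
python3 - <<'E'
from h import *
y=np.array([np.cos(TH),np.sin(TH)])
s=env.sense(); print(s["time_s"],s["eef_pos"],s["ft_force"],s["tool_rot"])
for d in (.14,.07): p=C-y*d; print(tool([*p,.097]))
f=env.grab_frame("scene"); cv2.imwrite("pics/s4.png",cv2.resize(f["color"][150:360,180:400],None,fx=2.5,fy=2.5))
E
```

```text
7.925 [ 0.60455018 -0.17424324  0.09628584] [-0.1646372  -0.04943943  1.82802204] [[ 2.43280651e-03  1.74086502e-01 -9.84727359e-01]
 [-9.25360612e-04 -9.84729459e-01 -1.74089160e-01]
 [-9.99996613e-01  1.33475315e-03 -2.23456345e-03]]
[ -0.75514165 -29.41041246   0.77007483]
[ -0.84823127 -99.41018215   0.61652519]
```

View pics/s4.png

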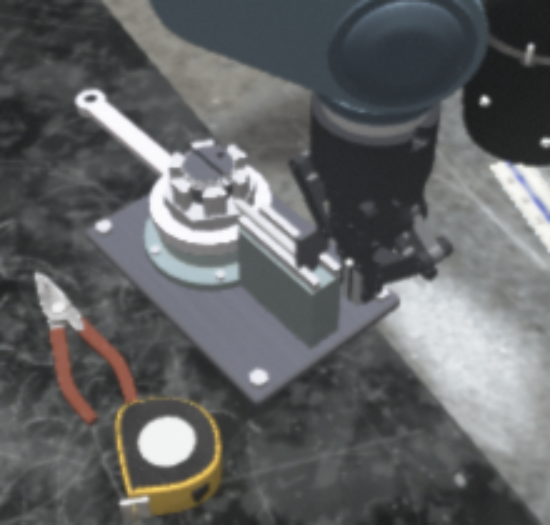

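The tool is behind the pin head (310,245), but the gripper's knuckle (300,170) flares out over the head in the jaw direction. I will turn 90° so the narrow side pushes.

```bash
python3 - <<'E'
from h import *
s=env.sense(); print(s["q"]); print(env.grab_frame("wrist")["T_tool_cam"][:3,3])
E
```

```text
[-4.61064653e-01  3.44927282e-01  1.69764960e+00  2.08968063e-04
  1.09507527e+00  9.35008839e-01]
[-0.14289836  0.00048007 -0.07832097]
```

Emit:
play_rows([
  [0,0,0,-0.18,255],
  [0,0,0,-0.36,255],
  [0,0,0,-0.54,255],
  [0,0,0,-0.72,255],
  [0,0,0,-0.9,255],
  [0,0,0,-1.08,255],
  [0,0,0,-1.26,255],
  [0,0,0,-1.42,255],
  [0,0,0,-1.571,255],
  [0,0,0,-1.571,255],
  [0,0,0,-1.571,255],
])

```text
time_s: 9.4
eef_pos: [0.604, -0.175, 0.0953]
tool_rot: [[0.001, 0.985, 0.171], [-0.001, 0.171, -0.985], [-1.0, 0.001, 0.001]]
ft_force: [0.1, 0.2, -0.1]
opening: -0.001
```

```bash
python3 - <<'E'
from h import *
y=np.array([np.cos(TH),np.sin(TH)])
s=env.sense(); print(s["time_s"],s["eef_pos"],s["ft_force"],s["tool_rot"])
for d in (.14,.062): p=C-y*d; print(tool([*p,.098]))
E
```

```text
9.4 [ 0.60400266 -0.17501103  0.095332  ] [ 0.05838417  0.17447422 -0.09036912] [[ 1.46283005e-03  9.85254048e-01  1.71091555e-01]
 [-7.03233065e-04  1.71092710e-01 -9.85254683e-01]
 [-9.99998683e-01  1.32094292e-03  9.43142782e-04]]
[ -2.69660538  -0.18682035 -30.06916633]
[  -2.77025801   -0.25302816 -108.06910346]
```

Emit:
play_rows([
  [-2,0,-15,0,255],
  [-2,0,-30,0,255],
  [-2,0,-40,0,255],
  [-2,0,-50,0,255],
  [-2,0,-60,0,255],
  [-2,0,-70,0,255],
  [-2,0,-80,0,255],
  [-2,0,-90,0,255],
  [-2,0,-96,0,255],
  [-2,0,-100,0,255],
  [-2,0,-100,0,255],
])

```text
time_s: 10.78
eef_pos: [0.5862, -0.0757, 0.0963]
tool_rot: [[0.0, 0.985, 0.173], [0.001, 0.173, -0.985], [-1.0, 0.0, -0.001]]
ft_force: [0.2, 0.3, -0.0]
opening: -0.001
```

```bash
cat >> h.py <<'E'
def head(cam="top"):
    f=env.grab_frame(cam); v,u=np.mgrid[150:310,190:370]; P=world(f,np.c_[u.ravel(),v.ravel()])
    y=np.array([np.cos(TH),np.sin(TH)]); d=P[:,:2]-C; a=d@y; b=d@[y[1],-y[0]]
    m=(P[:,2]>.106)&(P[:,2]<.126)&(abs(b)<.025)&(a<-.03)&(a>-.15)
    return m.sum(), (np.percentile(a[m],[5,50,95]).round(4) if m.any() else None)
E
python3 - <<'E'
from h import *
s=env.sense(); print(s["eef_pos"],s["ft_force"]); print(angle(), head("top"),head("scene"))
f=env.grab_frame("scene"); cv2.imwrite("pics/s5.png",cv2.resize(f["color"][150:360,180:400],None,fx=2.5,fy=2.5))
E
```

```text
[ 0.5861829  -0.07570848  0.09628993] [ 0.2230484   0.31178447 -0.04215614]
(np.float64(-0.016753019092286436), np.int64(484), array([ 96.2, 100.9, 105.5])) (np.int64(0), None) (np.int64(130), array([-0.0815, -0.0771, -0.0625]))
```

View pics/s5.png

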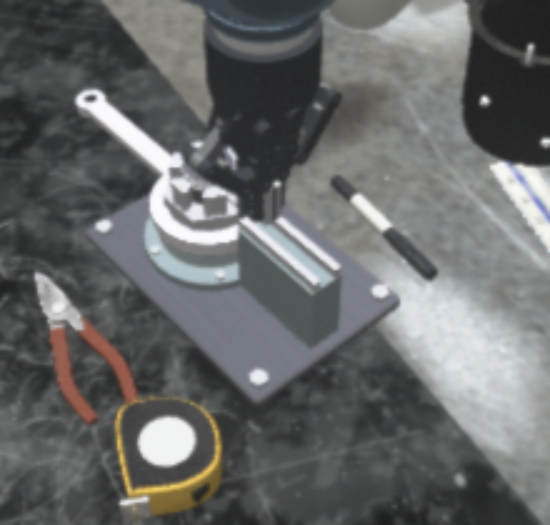

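The pin has moved in: the head is now at the fingers, near (250,190), right beside the crown. I press slowly until it meets the stop.

Emit:
play_rows([
  [0,0,-2,0,255],
  [0,0,-4,0,255],
  [0,0,-6,0,255],
  [0,0,-7,0,255],
  [0,0,-8,0,255],
  [0,0,-8,0,255],
])

```text
time_s: 11.72
eef_pos: [0.5849, -0.0687, 0.0964]
tool_rot: [[0.0, 0.985, 0.173], [-0.001, 0.173, -0.985], [-1.0, 0.0, 0.001]]
ft_force: [1.3, -2.5, -1.5]
opening: -0.006
```

Emit:
play_rows([
  [0,0,-1,0,255],
  [0,0,-2,0,255],
  [0,0,-2,0,255],
])

```text
time_s: 12.1
eef_pos: [0.5849, -0.0686, 0.0965]
tool_rot: [[0.001, 0.985, 0.173], [-0.004, 0.173, -0.985], [-1.0, 0.001, 0.004]]
ft_force: [2.3, -10.5, -2.0]
opening: 0.0
```

Emit:
play_rows([
  [0,0,-2,0,255],
  [0,0,-3,0,255],
  [0,0,-3,0,255],
])

```text
time_s: 12.48
eef_pos: [0.5849, -0.0684, 0.0967]
tool_rot: [[0.003, 0.985, 0.173], [-0.009, 0.173, -0.985], [-1.0, 0.001, 0.01]]
ft_force: [2.5, -19.9, -6.0]
opening: 0.001
```

Emit:
play_rows([
  [0,0,10,0,255],
  [0,0,40,0,255],
  [0,0,80,0,255],
  [-60,0,110,0,255],
  [-110,0,160,0,255],
  [-110,0,200,0,255],
  [-110,0,200,0,255],
])

```text
time_s: 13.35
eef_pos: [0.6191, -0.2632, 0.2078]
tool_rot: [[0.002, 0.985, 0.17], [-0.0, 0.17, -0.985], [-1.0, 0.002, 0.001]]
ft_force: [0.4, 0.4, 0.8]
opening: 0.003
```

```bash
python3 - <<'E'
from h import *
s=env.sense(); print(s["eef_pos"],s["ft_force"]); print(angle(), head("top"),head("scene"))
f=env.grab_frame("top"); cv2.imwrite("pics/c6.png",cv2.resize(f["color"][160:310,195:355],None,fx=5,fy=4,interpolation=cv2.INTER_CUBIC))
E
```

```text
[ 0.61909973 -0.26316143  0.20776619] [0.35100596 0.36220921 0.77592373]
(np.float64(-0.01743531413206023), np.int64(484), array([ 96.2, 100.9, 105.5])) (np.int64(52), array([-0.0507, -0.0474, -0.045 ])) (np.int64(115), array([-0.0523, -0.0506, -0.0472]))
```

View pics/c6.png

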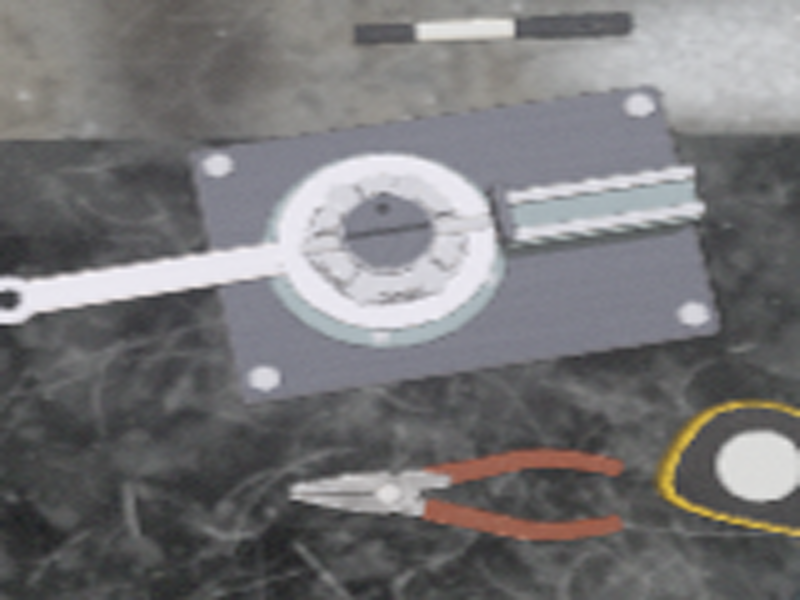

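The pin head is at (503,215) in the crop, 47 mm from the axis (home is 48 mm). The handle is in line with the scribe, the bystanders haven't moved, and the arm is clear.

```bash
python3 -c "
from bench import env
print(env.hand_in())"
```

```text
the job is handed in; nothing more can be done
None
```

I tightened the nut to the next slot by pushing the spanner handle (joint from about -0.62 to -0.02 rad). Then I pushed the locking pin home and backed the arm clear. The job is handed in at about 13.5 s of the 48 s allowed; `hand_in()` gives no verdict.

Last checks:
- **Nut:** the handle reads -0.017 rad from the top camera, well inside the ±0.14 limit.
- **Pin:** the pin stopped against firm resistance (about 20 N, with no further travel). Its head centre measures 47.4 mm from the axis, against 48 mm when home. The scene camera gave 50.6 mm, about 3 mm off the top camera. I put that down to it seeing the outer face of the head, which should be at 51 mm.
- **Bystanders:** the marker pen, pliers and tape measure look unmoved in the before and after top pictures; I did not measure them.
- **Contact:** the wrist force is back to under 1 N and the arm touches nothing.

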